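Pop the bench cabinet open and stow the sanding block

ROBOT

A 6-joint arm with a two-finger parallel gripper is mounted at the origin on the work surface. World frame = base frame: x ahead of the robot, y to its left, z up, the work surface at z = 0. Lengths are in mm, angles in rad, forces in N, time in s.
With the tool pointing down it reaches from about 275 to 850 mm from the base axis. Payload 19 kg.
Tool frame: the origin (TCP) lies at the very end of the fingers, on their centre line; the grasp point (between the pads) lies 19 mm behind it; y points along the fingers, z is the direction in which the jaws open and shut, and the axes are right-handed (so a half turn about y gives the same grasp; the last joint's range is limited). The gripper opens to 85 mm and grips with 20 to 120 N. Pads are 22 mm wide; open, the fingers measure 114 mm over their backs; the gripper's body (76 mm by 85 mm) begins 54 mm behind the grasp point. The pads swing forward as they close: fully open they stand 13 mm farther back than shut.
Start: joints at [-1.469, 0.15, 1.437, -0, 1.554, -0.134], TCP at [134.308, -559.063, 231.267] pointing down, gripper open.
Joint ranges: [-2.8, 2.8], [-0.68, 2.1], [0.12, 2.68], [-1.39, 4.53], [0.16, 2.79], [-2.81, 2.81]. Speed limits (rad/s): [1.89, 1.89, 2.22, 3.01, 3.01, 3.01].

INTERFACE

Orientations are given as [roll, pitch, yaw] about the fixed x, y, z axes, in that order (R = Rz(yaw) Ry(pitch) Rx(roll)).
In Python, from bench import readout, optics, job_done, find_in, place_of gives the robot as it stands. The module is installed in compiled form; this text tells all that it offers.
- The arm moves only by the shell command python3 -m crank 'ROWS' [FORCE]. ROWS is JSON, a list that holds one entry, the list of rows, each a list of 7 numbers: the turn, a rotation vector about the tool's x, y, z in rad, then the shift along the tool's x, y, z in mm, then the opening, from 0 (shut) to 1 (fully open). In form: [[[wx, wy, wz, tx, ty, tz, gripper], ...]]. A call has 1 to 5 rows; each row shifts and turns the commanded pose from where the row before left it, along the tool's axes as they then stand; what a row does not reach is not made up. A row lasts 1/10 s, in which the tool goes at most 50 mm and 8.59 degrees, less where a joint would pass 70% of its speed; a pose out of reach is approached as far as the arm can. A call with a gripper value outside its range is refused whole. The fingers move at their own pace and stop on an object; FORCE is the grip in N (left out, the last holds). Time passes only in rows, so rows that do not move let the fingers close. It gives the time, the measured TCP pose, the force and the opening at its end, in the units of the state.
- readout.state(): the state, without advancing time (a new reading comes with each control period).
- optics.grab_frame(name): name is "scene" or "top" or "wrist"; returns a dict with "color" (420x560x3 uint8, red, green, blue), "K" (3x3 intrinsics, pixels), "R" (3x3) and "t" (3): a world point X has camera coordinates R X + t. Camera axes: x right, y down, z forward; pixel columns grow to the right and rows downward; lengths in mm; the calibration is good to about 2 mm. A picture is of the moment at which its call begins. There is no depth.
- job_done(): hands the job in, once; it reports no verdict.
Trained networks look in a picture, given as the dict that the camera call returned (one of the last four; its "shot" number tells which), for a name from the list of things; names that differ only in an ending like _2 or _b are one class to them, and where a whole thing is asked for, a point or a joint stands for the part that bears it (a point fixed in the world has none). Each returns a list of dicts, best first, with "p" (0 to 1); they miss things now and then, are a little off and sometimes report something else, mostly with a low value. They report only what shows in the picture. A call takes as long as a camera call. They do not tell look-alikes from the thing itself.
- find_in(thing, picture): "position" ([x, y, z] in mm, in world coordinates, good to about 4 mm: the middle of the surface that is visible of it).
- place_of(thing, picture): "position" ([x, y, z] in mm, in world coordinates, good to about 4 mm: a listed point, or the origin of a listed thing).
The state is a dict: "t": time; "joint_pos": joint angles; "joint_velocities": joint speeds; "joint_efforts": joint torques, N m; "tool_pos": TCP position; "orientation": TCP orientation; "force": force on the tool from outside, world axes, zero at the start; "ft_torque": the same for the moment, N m; "width": opening from 0.0 (shut) to 1.0 (fully open).
Only numpy, scipy, OpenCV 4.12 (cv2) and the standard library are available. Lean on these libraries where they do the work, as an engineer would, in place of code of your own. Each camera call takes 0.05 s, during which the arm holds its last target.

TASK

Press the low cabinet's push-to-open door near its free edge so that it pops ajar, and swing it open to a right angle or more. Then draw the sanding block out of the riser by its front post, set it down clear of the riser and let go, take it again by its rear handle, and slide it round nose first into the cabinet, all the way in so that nothing would stop the door from closing. Leave the block lying flat in there, the door open, and the other things on the bench where they are.

Things in the scene. Friction and masses are not known exactly. Their poses are not given: they have to be found in the camera images.
- door (a joint): Door angle in rad: 0 latched shut, up to 2.4 open. Pressing it in near the free edge with 4 to 8 N moves it 3 to 5 mm (stop at -0.05) and the catch lets go; when the press is withdrawn a spring plunger near the hinge pops it ajar to about 0.5. Then it swings freely with slight friction, stays where it is left, and does not latch again.
- cabinet_mouth (a point): Centre of the doorway of the low grey cabinet fixed to the bench, 35 mm above the bench. x axis points into the cabinet, z up, y towards the door's free edge. Cabinet 200 long (x 0 to 200), 144 wide, 80 high; inside 120 wide, 70 high, 188 deep, no floor: the bench top runs on into it. A hand notch in the roof leaves x 0 to 60, y -48 to 48 open above the doorway.
- door_hinge (a point): On the door's upright hinge axis, 43 mm above the bench, mid-thickness of the door; at x = -13, y = -68 mm in the frame of cabinet_mouth. It turns with the door: y axis runs along the panel from hinge to free edge, x axis out of the back (inner) face, which lies at x = 6 (front face x = -6). Shut, its axes are those of cabinet_mouth; the free edge opens out towards -x of cabinet_mouth.
- door_edge (a point): Middle of the free edge of the door, 136 mm from the hinge, 43 mm above the bench; same axes as door_hinge. The door is a plain grey panel 136 wide, 12 thick, from 6 to 80 mm above the bench. A steel striker pin (8 mm thick, 52 to 68 mm above the bench) stands off its back face, 20 mm from the free edge, its axis 24 mm behind the middle of the door's thickness.
- riser_mouth (a point): Middle of the open front of the low plywood riser fixed to the bench, 31 mm above the bench; x axis points out of it. The riser is 120 deep, 164 wide, 74 high, inside 140 wide and 62 high, closed at the back.
- sander_center (a point): Centre of the loose sanding block (grey base, dark wooden post and handle), 29 mm above its underside; x axis along it to its round nose, z up. Base board 160 long, 60 wide, 14 thick, with a half-round nose of 30 mm radius; overall 58 high; about 0.35 kg. It starts lying flat, tail and rear handle under the riser, nose and front post sticking out.
- sander_post (a point): Centre of the front post on the block, 45 mm forward of the block's centre, 34 mm above the underside: 28 long, 26 wide (y), from 14 to 54 mm above the underside.
- sander_handle (a point): Centre of the rear handle, 59 mm behind the block's centre, 36 mm above the underside: 42 long (its rear face flush with the tail), 26 wide (y), from 14 to 58 mm above the underside.
- sander_nose (a point): Tip of the round nose, 80 mm forward of the block's centre, 8 mm above the underside.
- sander_tail (a point): Middle of the square tail end, 80 mm behind the block's centre, 8 mm above the underside.
- cylinder: Bystander: finned aluminium engine cylinder standing up, 84 across, 74 high; origin at its underside. Leave it alone.
- spanner: Bystander: steel spanner lying flat, 180 long, origin under its middle. Leave it alone.
- can: Bystander: grey can, 66 across, 110 high; origin at its underside. Leave it alone.
There are look-alikes about, which are no part of the job. Leave any orange look-alike of the part that bears sander_center alone. There is more than one size of the part that bears riser_mouth; the job needs the larger.

How it is judged (in metres and radians):
On the way, in this order (a step that is already met when the one before it is completed fails the run):
1. the door has popped ajar (value of joint door above 0.2 rad), for 0.1 s.
2. the door is swung open to about a right angle or more (value of joint door above 1.4 rad), for 0.2 s.
3. the sanding block has been drawn clear of the riser, set down flat and let go (x of sander_tail in the frame of riser_mouth above 0 m and angle between sander_center's own z axis and vertical below 0.15 rad and height (world z) of sander_center below 0.04 m and contact force between the fingers and sander below 0.1 N and linear speed of sander below 0.02 m/s), for 0.2 s.
4. the block is taken again by its rear handle (distance between the grasp point and sander_handle below 0.04 m and contact force between the fingers and sander above 1 N), for 0.1 s.
At the end, for the whole second after the job is handed in: The sanding block lies flat on the bench inside the cabinet, nose inward, its tail at most 3 mm proud of the doorway, released and at rest; the door stands open at 1.4 rad or more (x of sander_tail in the frame of cabinet_mouth above -0.003 m and x of sander_nose in the frame of cabinet_mouth above 0.13 m and y of sander_center in the frame of cabinet_mouth between -0.06 and 0.06 m and height (world z) of sander_center below 0.036 m and angle between sander_center's own z axis and vertical below 0.1 rad and value of joint door above 1.4 rad and contact force between the fingers and sander below 0.1 N and linear speed of sander below 0.02 m/s); the robot touches nothing.
It fails at once if a bystander was moved more than 30 mm (distance of any of cylinder, spanner, can from where it was at the start of the episode above 0.03 m).
It also fails if it takes over 72 s, if anything falls off the work surface, if the arm or the gripper's body presses on something with over 40 N, if the wrist force passes 120 N, or if a joint passes its speed limit or range.

## Working session

There is one attempt and no reset: what is moved stays moved. The work goes in short steps, Python scripts to look and compute and a shell command to move; the robot and the scene stay as the last step left them, time stands still between calls to the robot, and variables do not carry over. Pictures are saved under pics/ and viewed, and the job is handed in when it is done.

```bash
ls; mkdir -p pics
python3 - <<'E'
from bench import readout, optics
import cv2
print(readout.state())
for n in ["scene","top"]:
    f=optics.grab_frame(n); cv2.imwrite(f"pics/{n}0.png",f["color"][:,:,::-1]); print(n,f["K"],f["R"],f["t"],f["shot"])
E
```

```text
pics
{'t': 0.0, 'joint_pos': array([-1.46902973e+00,  1.50962805e-01,  1.43800942e+00, -5.00891014e-05,
        1.55377038e+00, -1.34001522e-01]), 'joint_velocities': array([-1.18294448e-05,  3.97657251e-04,  2.27088060e-04,  1.10820419e-03,
        8.25400752e-04,  1.09000244e-03]), 'joint_efforts': array([-6.19843398e-03, -7.13052821e+01, -5.70870066e+01, -4.36836663e-04,
        9.11613082e-03,  1.02312301e-04]), 'tool_pos': array([ 134.25430282, -558.86681168,  230.69942071]), 'orientation': array([-1.57194265e+00,  1.04001671e-04, -2.90582371e+00]), 'force': array([ 0.59543224,  0.77521236, -0.96160629]), 'ft_torque': array([0.01971145, 0.02088936, 0.0422421 ]), 'width': 1.0010827429784406}
scene [[522.79704772   0.         280.86013353]
 [  0.         522.79704772 211.43900708]
 [  0.           0.           1.        ]] [[ 0.35521538  0.93472599 -0.01045786]
 [ 0.50634444 -0.20180145 -0.83838623]
 [-0.78577181  0.2925124  -0.54497629]] [ -27.62512842 -268.31310086 1739.12528243] 1
top [[518.68565406   0.         283.61235563]
 [  0.         518.68565406 218.94287456]
 [  0.           0.           1.        ]] [[-0.02896203 -0.9994332  -0.01716049]
 [-0.99367699  0.03064982 -0.10801217]
 [ 0.10847691  0.01392373 -0.99400145]] [-176.74796824  564.57594945 1162.57946476] 2
```

View pics/scene0.png

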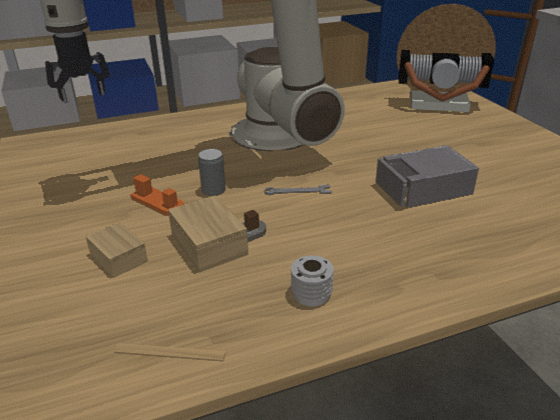

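View pics/top0.png

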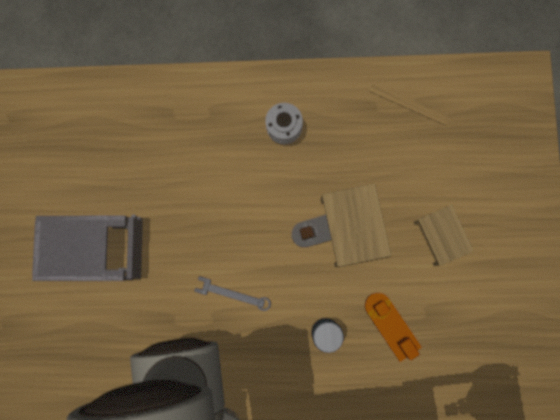

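Run:
```python
from bench import readout, optics, place_of, find_in
import numpy as np
fs={n:optics.grab_frame(n) for n in ["scene","top"]}
def px(f,X):
    c=f["R"]@np.array(X)+f["t"]; p=f["K"]@c; return (p[:2]/p[2]).round().astype(int)
for th in ["cabinet_mouth","door_hinge","door_edge","riser_mouth","sander_center","sander_post","sander_handle","sander_nose","sander_tail","cylinder","spanner","can"]:
    for n,f in fs.items():
        for r in place_of(th,f)[:4]:
            print(th,n,round(r["p"],2),np.round(r["position"]),px(f,r["position"]), {k:v for k,v in r.items() if k not in("p","position")})
```

```text
cabinet_mouth scene 0.78 [503. 157.  31.] [394 184] {}
cabinet_mouth top 0.91 [504. 157.  37.] [131 247] {}
cabinet_mouth top 0.25 [ 781. -200.    0.] [284 128] {}
door_hinge scene 0.93 [568. 145.  42.] [404 194] {}
door_hinge top 0.84 [565. 143.  42.] [136 220] {}
door_edge scene 0.66 [432. 146.  43.] [377 169] {}
door_edge scene 0.36 [ 302. -279.   -0.] [214 190] {}
door_edge top 0.77 [433. 149.  41.] [133 278] {}
riser_mouth scene 0.91 [ 527. -296.   28.] [231 227] {}
riser_mouth scene 0.89 [ 494. -516.   24.] [134 241] {}
riser_mouth top 0.66 [ 492. -517.   18.] [425 244] {}
sander_center scene 0.71 [ 534. -293.   28.] [233 228] {}
sander_center scene 0.59 [ 312. -427.   28.] [159 193] {}
sander_center top 0.71 [ 315. -429.   30.] [392 324] {}
sander_center top 0.65 [ 536. -287.   28.] [325 228] {}
sander_post scene 0.72 [ 352. -403.   33.] [171 197] {}
sander_post scene 0.67 [ 522. -244.   35.] [251 218] {}
sander_post scene 0.32 [ 304. -280.    3.] [214 189] {}
sander_post top 0.81 [ 345. -405.   36.] [381 311] {}
sander_post top 0.69 [ 526. -243.   34.] [306 232] {}
sander_handle top 0.57 [ 261. -460.   38.] [408 349] {}
sander_nose scene 0.94 [ 514. -215.   13.] [262 222] {}
sander_nose scene 0.71 [ 382. -387.   10.] [180 209] {}
sander_nose top 0.94 [ 385. -388.    8.] [370 292] {}
sander_nose top 0.86 [ 514. -212.    7.] [292 239] {}
sander_tail scene 0.94 [ 247. -468.    5.] [140 192] {}
sander_tail top 0.79 [ 248. -468.   14.] [410 353] {}
cylinder scene 0.82 [ 776. -204.    1.] [309 292] {}
cylinder top 0.65 [ 782. -199.   -1.] [283 128] {}
spanner scene 0.9 [390. -72.   0.] [297 191] {}
spanner top 0.83 [387. -68.   1.] [232 296] {}
spanner top 0.59 [ 300. -283.   -4.] [326 331] {}
can scene 0.8 [ 301. -281.    1.] [213 189] {}
can top 0.73 [ 300. -277.   -0.] [323 331] {}
can top 0.67 [504. 156.  35.] [131 248] {}
```

```bash
cat > h.py <<'E'
from bench import readout, optics, place_of, find_in
import numpy as np, cv2
from scipy.spatial.transform import Rotation as Ro
def st():
    s=readout.state(); print("t",round(s["t"],2),"tcp",np.round(s["tool_pos"],1),"rpy",np.round(s["orientation"],3),"F",np.round(s["force"],1),"w",round(s["width"],3),"j",np.round(s["joint_pos"],2)); return s
def to_tool(s,target,yaw=None):
    """world displacement -> tool shift (mm); turn about tool axes to down-pointing pose with given yaw"""
    R=Ro.from_euler("xyz",s["orientation"]).as_matrix()
    d=R.T@(np.array(target,float)-s["tool_pos"])
    print("shift tool",np.round(d,1))
    if yaw is not None:
        Rt=Ro.from_euler("xyz",[-np.pi/2,0,yaw]).as_matrix()
        print("turn",np.round(Ro.from_matrix(R.T@Rt).as_rotvec(),4))
def px(f,X):
    c=f["R"]@np.array(X,float)+f["t"]; p=f["K"]@c; return (p[:2]/p[2])
def ray(f,uv,z):
    d=f["R"].T@np.linalg.solve(f["K"],np.array([uv[0],uv[1],1.])); C=-f["R"].T@f["t"]
    return C+d*(z-C[2])/d[2]
def crop(f,name,u0,v0,u1,v1,k=4):
    c=f["color"][v0:v1,u0:u1,::-1]; cv2.imwrite(f"pics/{name}.png",cv2.resize(c,None,fx=k,fy=k,interpolation=cv2.INTER_CUBIC))
E
python3 - <<'E'
from h import *
f=optics.grab_frame("top"); crop(f,"top_c1",280,170,480,370,3)
s=st()
# riser larger roof corners will be read from crop
E
```

```text
t 1.45 tcp [ 134.3 -559.1  231.3] rpy [-1.571 -0.    -2.906] F [ 0.5 -0.1 -0.2] w 1.001 j [-1.47  0.15  1.44 -0.    1.55 -0.13]
```

View pics/top_c1.png

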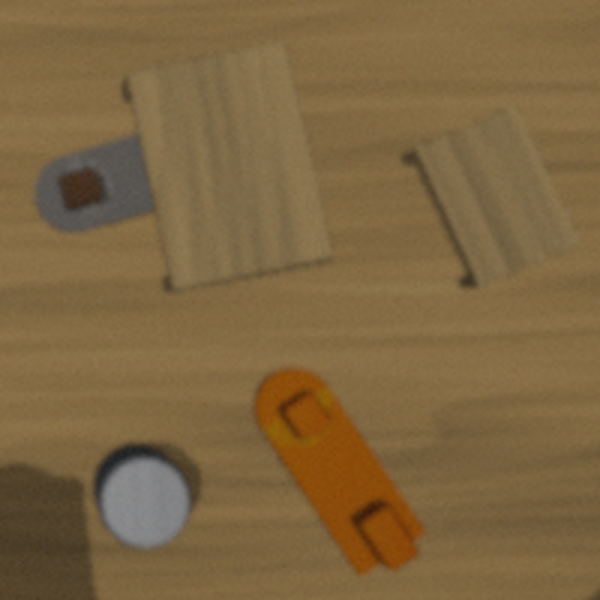

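The crop confirms three candidates. The larger riser, at top px (357,225), measures about 1.4 times the small one at (443,237). The grey-based block with the dark post at (307,232), under the larger riser, fits the description. The orange block at (392,324) is the look-alike, so I leave it alone.

Run:
```python
from h import *
f=optics.grab_frame("top")
P=lambda c,z:ray(f,(280+c[0]/3,170+c[1]/3),z)
for c in [(130,78),(287,43),(330,262),(170,288)]: print("riser roof",np.round(P(c,74)))
print("post top",np.round(P((82,187),54)))
print("nose",np.round(P((37,196),14)),"edges",np.round(P((133,138),14)),np.round(P((155,212),14)))
print("cab corners z80", [np.round(ray(f,p,80)) for p in [(36,217),(34,280),(127,217),(127,280)]])
s=st()
to_tool(s,[447,60,231],0)
to_tool(s,[447,60,231],-np.pi/2)
```

```text
riser roof [ 603. -284.   74.]
riser roof [ 625. -401.   74.]
riser roof [ 463. -424.   74.]
riser roof [ 447. -307.   74.]
post top [ 525. -246.   54.]
nose [ 522. -212.   14.] edges [ 565. -288.   14.] [ 507. -303.   14.]
cab corners z80 [array([575., 355.,  80.]), array([436., 356.,  80.]), array([568., 152.,  80.]), array([430., 151.,  80.])]
t 1.5 tcp [ 134.3 -559.1  231.3] rpy [-1.571  0.    -2.906] F [0.8 0.5 0.3] w 1.001 j [-1.47  0.15  1.44  0.    1.55 -0.13]
shift tool [-4.487e+02  3.000e-01 -5.289e+02]
turn [-0.0000e+00 -2.9058e+00 -2.0000e-04]
shift tool [-4.487e+02  3.000e-01 -5.289e+02]
turn [ 1.000e-04 -1.335e+00 -1.000e-04]
```

```bash
python3 -m crank '[[[0,-0.148,0,0,0,0,1],[0,-0.148,0,0,0,0,1],[0,-0.148,0,0,0,0,0],[0,-0.148,0,0,0,0,0],[0,-0.148,0,0,0,0,0]]]' 40; python3 -m crank '[[[0,-0.148,0,0,0,0,0],[0,-0.148,0,0,0,0,0],[0,-0.148,0,0,0,0,0],[0,-0.148,0,0,0,0,0],[0,0,0,-30,0,15,0]]]'; python3 -m crank '[[[0,0,0,-39,0,20,0],[0,0,0,-39,0,20,0],[0,0,0,-39,0,20,0],[0,0,0,-39,0,20,0],[0,0,0,-39,0,20,0]]]'; python3 -m crank '[[[0,0,0,-39,0,20,0],[0,0,0,-39,0,20,0],[0,0,0,-39,0,20,0],[0,0,0,-39,0,20,0],[0,0,0,-39,0,20,0]]]'; python3 -c "
from h import *
s=st();to_tool(s,[450,60,231],-np.pi/2)
f=optics.grab_frame('wrist');crop(f,'w1',0,0,560,420,1)"
```

```text
t: 2.0
tool_pos: [134.3, -559.1, 231.3]
orientation: [-1.571, 0.0, -2.16]
force: [0.2, -0.2, -0.3]
width: 0.517
t: 2.5
tool_pos: [148.3, -530.5, 230.5]
orientation: [-1.571, 0.001, -1.569]
force: [1.1, 1.1, 1.4]
width: -0.003
t: 3.0
tool_pos: [250.4, -332.8, 231.4]
orientation: [-1.571, -0.0, -1.574]
force: [1.9, 0.4, -0.9]
width: 0.003
t: 3.5
tool_pos: [350.9, -138.0, 231.6]
orientation: [-1.57, -0.0, -1.574]
force: [0.9, -0.9, -0.6]
width: 0.0
t 3.5 tcp [ 350.9 -138.   231.6] rpy [-1.57  -0.    -1.574] F [ 0.9 -0.9 -0.6] w 0.0 j [-0.58 -0.28  1.84  0.    1.58 -0.58]
shift tool [-198.4    0.6   98.4]
turn [-0.0008 -0.0033  0.0005]
```

View pics/w1.png

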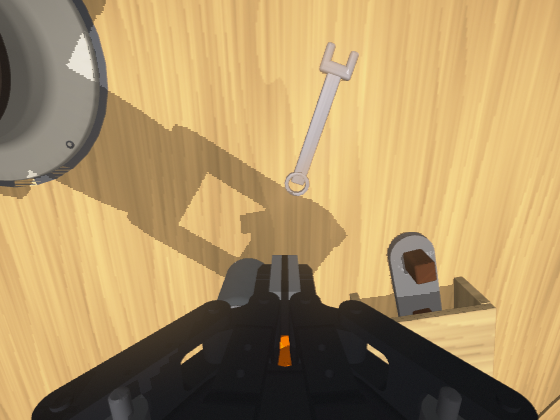

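The wrist view shows the spanner at (320,120) and the block (nose at 412,238, post at 420,266) under the riser. I'll measure it from here.

```bash
python3 - <<'E'
from h import *
f=optics.grab_frame('wrist')
for th in ["riser_mouth","sander_center","sander_post","sander_nose","spanner","sander_handle"]:
    for r in place_of(th,f)[:3]: print(th,round(r["p"],2),np.round(r["position"]),px(f,r["position"]).round())
for uv,z in [((388,250),14),((436,250),14),((397,312),14),((443,306),14),((412,235),14)]: print(uv,np.round(ray(f,uv,z)))
E
python3 -m crank '[[[0,0,0,-39,0,20,0],[0,0,0,-39,0,20,0],[0,0,0,-39,0,20,0],[0,0,0,-29,0,20,0],[0,0,0,0,0,20,0]]]'; python3 -c "
from h import *
s=st();
f=optics.grab_frame('wrist');crop(f,'w2',0,0,560,420,1)
for th in ['cabinet_mouth','door_hinge','door_edge']:
    for r in place_of(th,f)[:3]: print(th,round(r['p'],2),np.round(r['position']),px(f,r['position']).round())
"
```

```text
sander_center 0.87 [ 537. -285.   30.] [419. 296.]
sander_post 0.64 [ 349. -405.   32.] [281. 366.]
sander_post 0.63 [ 523. -246.   34.] [414. 271.]
sander_nose 0.76 [ 386. -388.    9.] [305. 345.]
sander_nose 0.71 [ 518. -208.   11.] [407. 238.]
sander_nose 0.23 [390. -70.   4.] [314. 131.]
(388, 250) [ 493. -224.   14.]
(436, 250) [ 558. -224.   14.]
(397, 312) [ 517. -323.   14.]
(443, 306) [ 583. -313.   14.]
(412, 235) [ 523. -202.   14.]
t: 4.4
tool_pos: [451.7, 7.8, 231.4]
orientation: [-1.57, 0.001, -1.573]
force: [0.4, -1.4, 0.1]
width: 0.002
t 4.4 tcp [451.7   7.8 231.4] rpy [-1.570e+00  1.000e-03 -1.573e+00] F [ 0.4 -1.4  0.1] w 0.002 j [-0.15 -0.11  1.7   0.    1.55 -0.15]
cabinet_mouth 0.9 [503. 155.  34.] [334.  48.]
door_hinge 0.9 [573. 142.  41.] [403.  60.]
door_edge 0.96 [432. 145.  46.] [265.  57.]
```

View pics/w2.png

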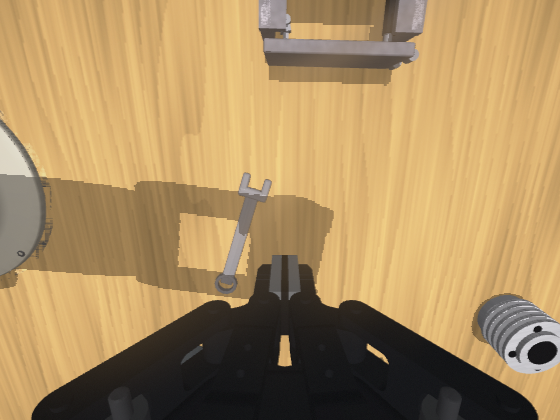

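```bash
python3 -m crank '[[[0,0,0,-30,0,0,0],[0,0,0,-22,30,0,0],[0,0,0,0,45,0,0],[0,0,0,0,45,0,0],[0,0,0,0,45,0,0]]]'; python3 -m crank '[[[0,0,0,0,33,0,0],[0,0,0,-20,0,0,0],[0,0,0,-20,0,0,0],[0,0,0,-15,0,0,0],[0,0,0,0,0,0,0]]]'; python3 -c "
from h import *
s=st();
f=optics.grab_frame('scene');crop(f,'s2',330,100,530,250,4)
"
```

```text
t: 5.1
tool_pos: [450.5, 57.1, 65.2]
orientation: [-1.57, 0.0, -1.575]
force: [1.6, -0.9, -1.0]
width: -0.002
t: 5.6
tool_pos: [451.1, 113.1, 33.6]
orientation: [-1.571, 0.0, -1.574]
force: [0.3, -0.4, 0.4]
width: 0.002
t 5.6 tcp [451.1 113.1  33.6] rpy [-1.571  0.    -1.574] F [ 0.3 -0.4  0.4] w 0.002 j [0.08 0.08 1.94 0.   1.12 0.08]
```

View pics/s2.png

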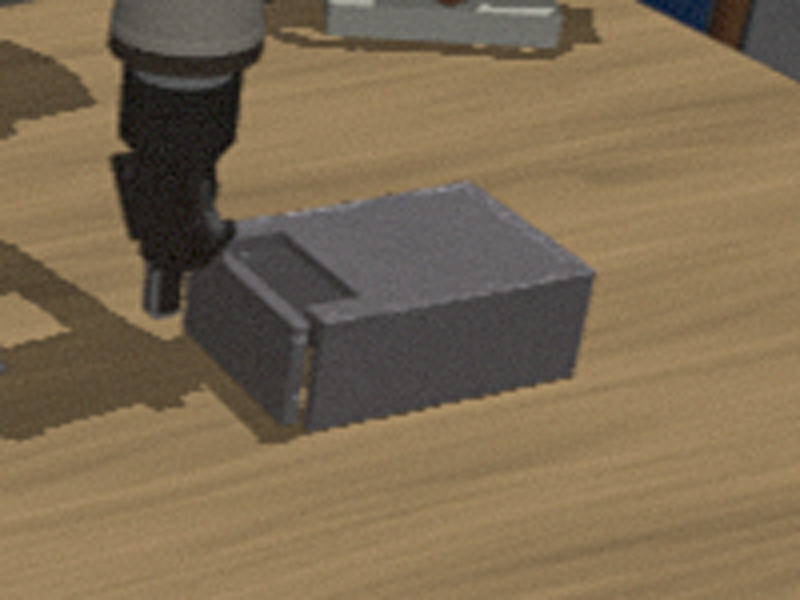

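The finger stands in front of the door near its free edge. I'll advance in small steps and watch the force.

```bash
python3 -m crank '[[[0,0,0,-5,0,0,0],[0,0,0,-3,0,0,0],[0,0,0,-2,0,0,0],[0,0,0,0,0,0,0]]]'; python3 -m crank '[[[0,0,0,-2,0,0,0],[0,0,0,0,0,0,0]]]';python3 -m crank '[[[0,0,0,-2,0,0,0],[0,0,0,0,0,0,0]]]'
```

```text
t: 6.05
tool_pos: [451.4, 123.0, 33.4]
orientation: [-1.571, 0.0, -1.574]
force: [0.3, 0.5, 0.6]
width: 0.004
t: 6.25
tool_pos: [451.4, 125.1, 33.3]
orientation: [-1.571, 0.0, -1.574]
force: [0.1, -0.1, 1.3]
width: 0.001
t: 6.45
tool_pos: [451.4, 127.2, 33.3]
orientation: [-1.571, 0.0, -1.574]
force: [-0.4, -0.7, -0.2]
width: -0.003
```

```bash
python3 -m crank '[[[0,0,0,-2,0,0,0],[0,0,0,0,0,0,0]]]';python3 -m crank '[[[0,0,0,-2,0,0,0],[0,0,0,0,0,0,0]]]';python3 -m crank '[[[0,0,0,-1.5,0,0,0],[0,0,0,0,0,0,0]]]'
```

```text
t: 6.65
tool_pos: [451.3, 129.0, 33.3]
orientation: [-1.571, -0.0, -1.574]
force: [-0.0, -1.2, 0.2]
width: 0.002
t: 6.85
tool_pos: [451.3, 131.1, 33.3]
orientation: [-1.571, 0.0, -1.574]
force: [-1.6, -1.9, 0.6]
width: 0.003
t: 7.05
tool_pos: [451.3, 132.6, 33.3]
orientation: [-1.571, 0.0, -1.574]
force: [-1.4, -2.1, -0.1]
width: -0.001
```

```bash
python3 -m crank '[[[0,0,0,-1.5,0,0,0],[0,0,0,0,0,0,0]]]';python3 -m crank '[[[0,0,0,-1.5,0,0,0],[0,0,0,0,0,0,0]]]'; python3 -c "
from h import *
f=optics.grab_frame('scene');crop(f,'s3',330,100,530,250,4)
"
```

```text
t: 7.25
tool_pos: [451.3, 133.1, 33.3]
orientation: [-1.571, -0.002, -1.574]
force: [-2.0, -15.1, 2.2]
width: 0.003
t: 7.45
tool_pos: [451.3, 133.4, 33.3]
orientation: [-1.571, -0.004, -1.574]
force: [-3.4, -29.5, 4.3]
width: -0.004
```

View pics/s3.png

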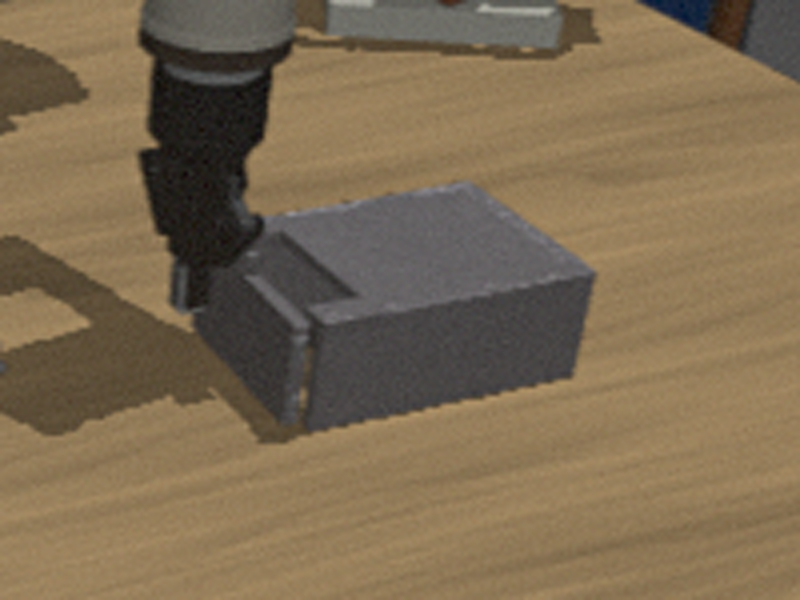

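Stop reached (about 4 mm of travel, 30 N), so I back off.

```bash
python3 -m crank '[[[0,0,0,10,0,0,0],[0,0,0,40,0,0,0],[0,0,0,40,0,0,0],[0,0,0,20,0,0,0],[0,0,0,0,0,0,0]]]'; python3 -c "
from h import *
s=st()
f=optics.grab_frame('scene');crop(f,'s4',330,100,530,250,4)
f=optics.grab_frame('wrist');crop(f,'w4',0,0,560,420,1)
g=optics.grab_frame('top')
for th in ['cabinet_mouth','door_hinge','door_edge']:
  for q in (f,g):
    for r in place_of(th,q)[:2]: print(th,round(r['p'],2),np.round(r['position']),px(q,r['position']).round())
"
```

```text
t: 8.0
tool_pos: [451.3, 23.6, 33.5]
orientation: [-1.57, 0.0, -1.576]
force: [0.5, 0.8, -0.8]
width: -0.001
t 8.0 tcp [451.3  23.6  33.5] rpy [-1.57   0.    -1.576] F [ 0.5  0.8 -0.8] w -0.001 j [-0.12  0.06  1.97  0.    1.12 -0.11]
door_hinge 0.7 [570. 143.  43.] [136. 218.]
door_hinge 0.52 [ 516. -212.    6.] [292. 238.]
door_edge 0.65 [450.  76.  45.] [282. 184.]
```

View pics/w4.png

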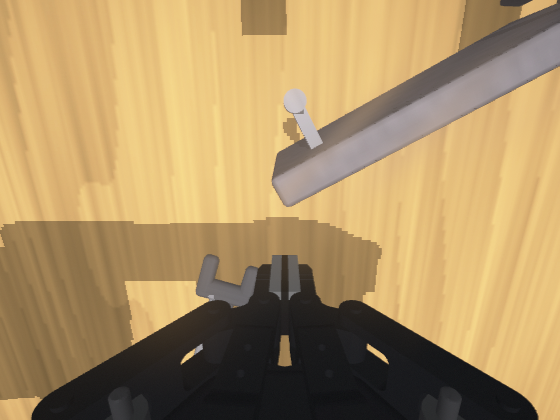

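View pics/s4.png

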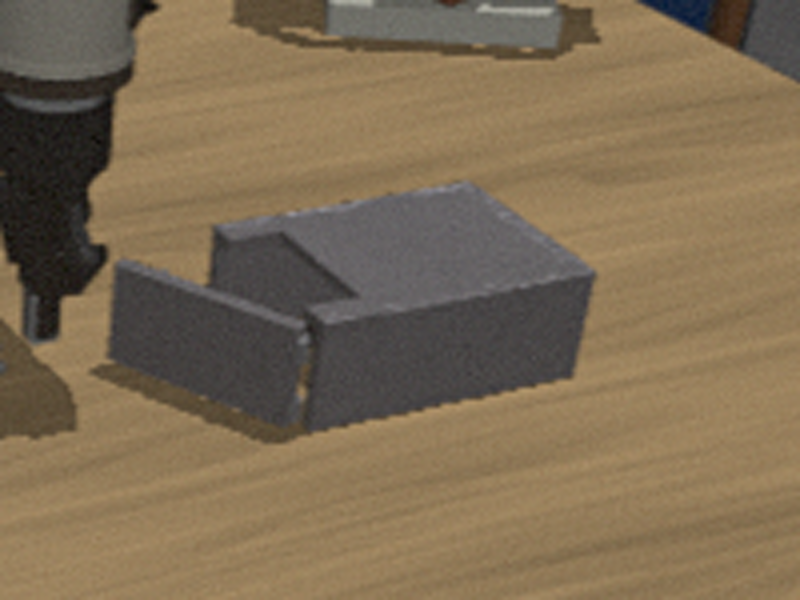

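The door has popped ajar to about 0.5 rad: edge at (450,76), pin visible at wrist px (295,100). I'll go round its free edge and sweep it open from behind, on the hinge side of the pin.

```bash
python3 -m crank '[[[0,0,0,0,0,-30,0],[0,0,0,-20,0,-26,0],[0,0,0,-45,0,0,0],[0,0,0,-48,0,0,0],[0,0,0,0,0,0,0]]]'; python3 -m crank '[[[0,0,0,0,0,25,0],[0,0,0,0,0,30,0],[0,0,0,0,0,28,0],[0,0,0,0,0,0,0]]]';  python3 - <<'E'
from h import *
s=st()
for a in np.arange(0.4,2.35,0.15):
    u=np.array([-np.cos(a),-np.sin(a)]);n=np.array([-np.sin(a),np.cos(a)])
    print(round(a,2),np.round(np.array([569,143])+85*u+24*n))
f=optics.grab_frame('scene');crop(f,'s5',330,100,530,250,4)
E
```

```text
t: 8.95
tool_pos: [394.8, 143.3, 33.6]
orientation: [-1.57, 0.001, -1.568]
force: [-0.6, 0.4, 0.7]
width: 0.0
t: 9.35
tool_pos: [481.0, 138.2, 33.3]
orientation: [-1.57, 0.0, -1.574]
force: [-0.8, -0.5, -0.1]
width: 0.002
t 9.35 tcp [481.  138.2  33.3] rpy [-1.57   0.    -1.574] F [-0.8 -0.5 -0.1] w 0.002 j [ 0.13  0.15  1.86 -0.    1.13  0.13]
0.4 [481. 132.]
0.55 [484. 119.]
0.7 [489. 107.]
0.85 [495.  95.]
1.0 [503.  84.]
1.15 [512.  75.]
1.3 [523.  68.]
1.45 [535.  62.]
1.6 [547.  57.]
1.75 [561.  55.]
1.9 [574.  55.]
2.05 [587.  57.]
2.2 [600.  60.]
2.35 [612.  66.]
```

View pics/s5.png

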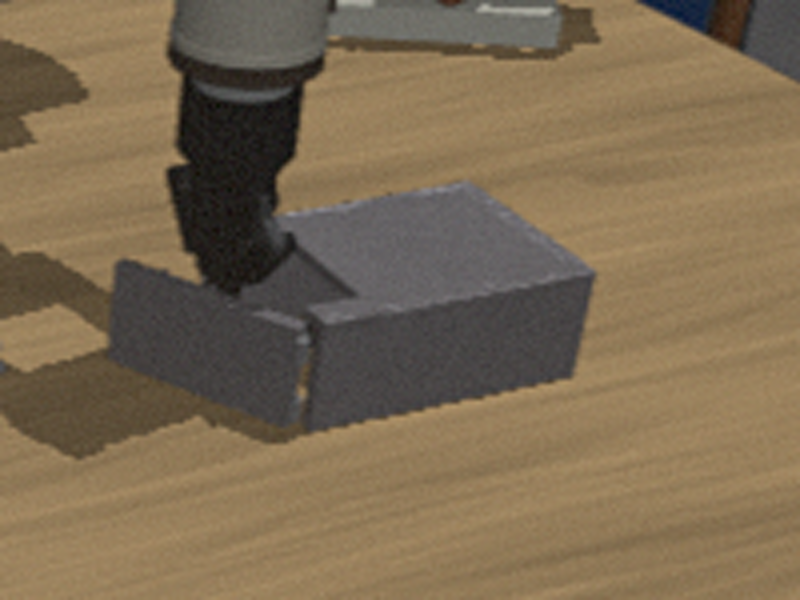

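The finger is behind the door with the door undisturbed, so I'll sweep the arc.

```bash
python3 -m crank '[[[0,0,0,10,0,1,0],[0,0,0,9,0,2,0],[0,0,0,12,0,5,0],[0,0,0,12,0,6,0],[0,0,0,11,0,8,0]]]'; python3 -m crank '[[[0,0,0,9,0,9,0],[0,0,0,7,0,11,0],[0,0,0,6,0,12,0],[0,0,0,5,0,12,0],[0,0,0,2,0,14,0]]]';python3 -m crank '[[[0,0,0,0,0,13,0],[0,0,0,-2,0,13,0],[0,0,0,-3,0,13,0],[0,0,0,0,0,0,0]]]';  python3 - <<'E'
from h import *
s=st()
f=optics.grab_frame('scene');crop(f,'s6',330,100,530,250,4)
g=optics.grab_frame('top')
for th in ['cabinet_mouth','door_hinge','door_edge']:
  for q in (f,g):
    for r in place_of(th,q)[:2]: print(th,round(r['p'],2),np.round(r['position']),px(q,r['position']).round())
E
```

```text
t: 9.9
tool_pos: [500.8, 83.0, 33.9]
orientation: [-1.57, 0.0, -1.574]
force: [-0.3, 1.5, 4.5]
width: 0.0
t: 10.4
tool_pos: [558.7, 54.3, 33.1]
orientation: [-1.572, -0.0, -1.574]
force: [-2.0, -0.5, 0.8]
width: -0.004
t: 10.8
tool_pos: [598.4, 59.8, 32.9]
orientation: [-1.571, -0.0, -1.574]
force: [-1.1, 0.3, -0.4]
width: 0.001
t 10.8 tcp [598.4  59.8  32.9] rpy [-1.571 -0.    -1.574] F [-1.1  0.3 -0.4] w 0.001 j [-0.03  0.34  1.62 -0.    1.18 -0.03]
cabinet_mouth 0.65 [500. 158.  35.] [394. 182.]
cabinet_mouth 0.25 [566. 146.  44.] [135. 220.]
door_hinge 0.68 [568. 140.  42.] [402. 194.]
door_hinge 0.68 [569. 143.  43.] [136. 219.]
door_edge 0.67 [666.  44.  42.] [389. 222.]
door_edge 0.27 [ 539. -288.   28.] [236. 228.]
```

View pics/s6.png

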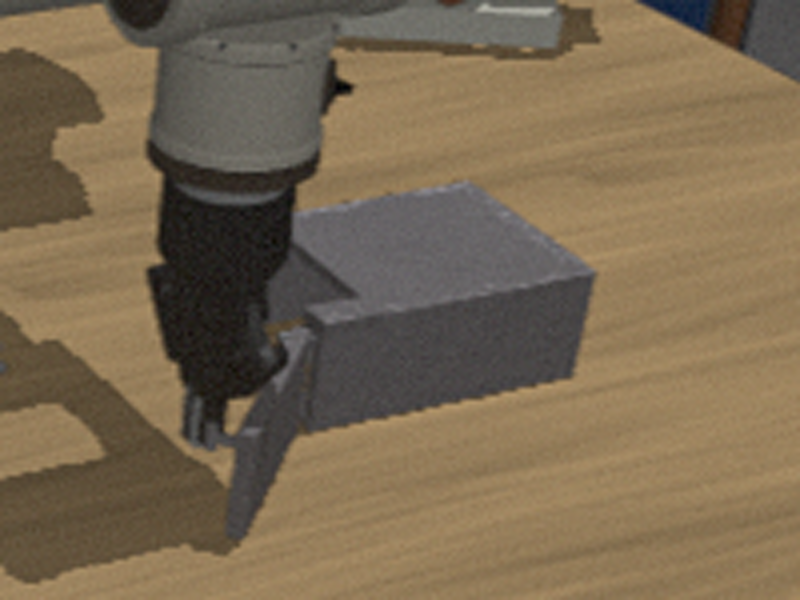

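Door fully open: edge at (666,44), about 2.3 rad. Now I retreat and go above the block.

```bash
python3 -m crank '[[[0,0,0,20,0,-40,0],[0,0,0,20,-20,-30,0],[0,0,0,20,-45,0,0],[0,0,0,30,-40,0,1],[0,0,0,40,-30,0,1]]]' 40; python3 -m crank '[[[0,0,0,45,-20,0,1],[0,0,0,48,0,0,1],[0,-0.128,0,20,0,0,1],[0,-0.128,0,0,0,0,1],[0,0,0,0,0,0,1]]]';  python3 - <<'E'
from h import *
s=st()
f=optics.grab_frame('wrist');crop(f,'w7',0,0,560,420,1)
for th in ["riser_mouth","sander_center","sander_post","sander_nose","sander_handle"]:
    for r in place_of(th,f)[:3]: print(th,round(r["p"],2),np.round(r["position"]),px(f,r["position"]).round())
E
```

```text
t: 11.7
tool_pos: [526.7, -70.0, 171.4]
orientation: [-1.568, -0.0, -1.572]
force: [0.8, -0.3, -0.8]
width: 0.331
t: 12.2
tool_pos: [526.1, -183.4, 188.2]
orientation: [-1.571, 0.0, -1.317]
force: [-0.5, 0.5, -0.7]
width: 0.999
t 12.2 tcp [ 526.1 -183.4  188.2] rpy [-1.571  0.    -1.317] F [-0.5  0.5 -0.7] w 0.999 j [-0.47  0.13  1.55  0.    1.46 -0.73]
sander_center 0.84 [ 542. -288.   27.] [275. 282.]
sander_center 0.72 [ 313. -430.   26.] [ 73. 336.]
sander_post 0.89 [ 521. -247.   34.] [266. 250.]
sander_post 0.88 [ 348. -405.   30.] [100. 328.]
sander_nose 0.81 [ 520. -206.   13.] [274. 209.]
sander_nose 0.64 [ 385. -388.    6.] [141. 311.]
sander_handle 0.97 [ 260. -458.   41.] [ 20. 354.]
```

View pics/w7.png

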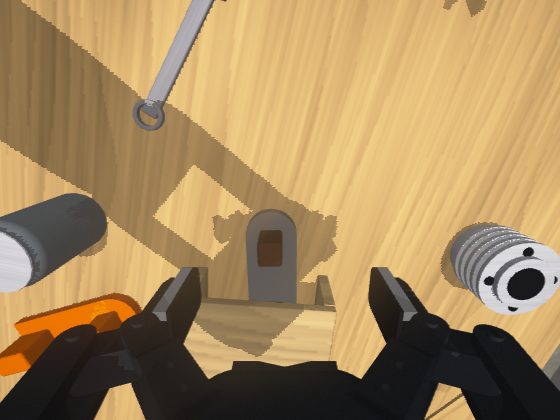

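Grey base centred at (271,265), with the dark post at (270,247), is between the open fingers and aligned with the image. The can and cylinder are clear.

Run:
```python
from h import *
f=optics.grab_frame('wrist'); crop(f,'w8',220,190,350,320,5)
s=st()
for uv,z in [((247,240),14),((249,299),14),((295,240),14),((297,302),14),((271,209),14),((258,231),54),((281,231),54),((258,266),54),((282,266),54)]: print(uv,np.round(ray(f,uv,z),1))
```

```text
t 12.55 tcp [ 526.5 -182.3  188.4] rpy [-1.571  0.    -1.318] F [-0.3  0.6 -0.1] w 0.998 j [-0.47  0.13  1.55  0.    1.46 -0.72]
(247, 240) [ 498.6 -249.2   14. ]
(249, 299) [ 518.  -327.6   14. ]
(295, 240) [ 553.2 -235.2   14. ]
(297, 302) [ 577.7 -316.8   14. ]
(271, 209) [ 516.9 -205.1   14. ]
(258, 231) [ 508.3 -218.3   54. ]
(281, 231) [ 530.9 -212.5   54. ]
(258, 266) [ 517.1 -257.1   54. ]
(282, 266) [ 541.7 -250.8   54. ]
```

View pics/w8.png

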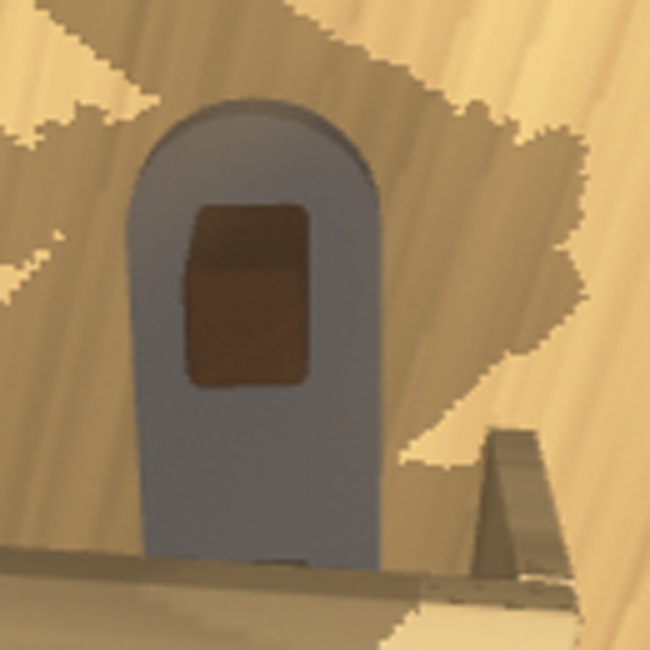

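Run:
```python
from h import *
f=optics.grab_frame('wrist'); s=st()
P=[ray(f,uv,z) for uv,z in [((245.4,234),14),((249,301),14),((296.2,234),14),((296.2,303),14),((270,209.5),14),((269.8,255.5),54),((258,267),54),((281.6,267),54)]]
for p in P: print(np.round(p,1))
for a,b in [(1,0),(3,2),(6,7)]: d=P[b]-P[a]; print(np.degrees(np.arctan2(d[1],d[0])))
to_tool(s,[P[5][0],P[5][1],22],None)
```

```text
t 12.6 tcp [ 526.5 -182.3  188.4] rpy [-1.571  0.    -1.318] F [ 0.  -0.6 -0.5] w 0.997 j [-0.47  0.13  1.55  0.    1.46 -0.72]
[ 495.2 -242.3   14. ]
[ 518.7 -330.5   14. ]
[ 552.6 -227.6   14. ]
[ 577.2 -318.6   14. ]
[ 516. -206.   14.]
[ 526.4 -242.2   54. ]
[ 517.4 -258.4   54. ]
[ 541.6 -252.1   54. ]
104.9015233096593
105.14280742465716
14.417470136802049
shift tool [ 57.9 166.4 -15.1]
```

```bash
python3 -m crank '[[[0,-0.009,0,25,10,-8,1],[0,0,0,33,0,-8,1],[0,0,0,0,40,0,1],[0,0,0,0,45,0,1],[0,0,0,0,40,0,1]]]';  python3 -m crank '[[[0,0,0,0,31,0,1],[0,0,0,0,0,0,1]]]';python3 - <<'E'
from h import *
s=st();to_tool(s,[525.5,-242,22],-1.309)
f=optics.grab_frame('wrist'); crop(f,'w9',0,0,560,420,1)
E
```

```text
t: 13.1
tool_pos: [525.5, -242.8, 51.6]
orientation: [-1.571, 0.0, -1.31]
force: [0.5, 0.7, 0.0]
width: 1.005
t: 13.3
tool_pos: [523.8, -241.5, 18.4]
orientation: [-1.575, 0.005, -1.309]
force: [-0.3, 0.1, -0.3]
width: 1.002
t 13.3 tcp [ 523.8 -241.5   18.4] rpy [-1.575  0.005 -1.309] F [-0.3  0.1 -0.3] w 1.002 j [-0.57  0.32  1.68  0.    1.15 -0.83]
shift tool [ 0.9 -3.6  1.5]
turn [ 0.0045 -0.0003 -0.005 ]
```

View pics/w9.png

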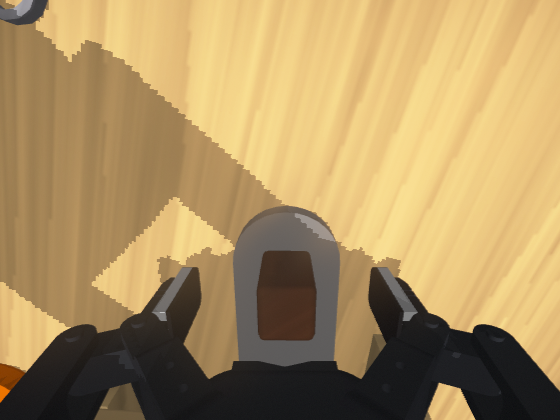

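The post (287,295) is centred between the pads. I'll raise slightly and close.

```bash
python3 -m crank '[[[0,0,0,0,-4,0,0.8],[0,0,0,0,0,0,0.5],[0,0,0,0,0,0,0.3],[0,0,0,0,0,0,0.1],[0,0,0,0,0,0,0.1]]]' 40;  python3 -m crank '[[[0,0,0,0,0,0,0.1],[0,0,0,0,0,0,0.1]]]';python3 - <<'E'
from h import *
s=st()
f=optics.grab_frame('wrist'); crop(f,'w10',0,0,560,420,1)
E
```

```text
t: 13.85
tool_pos: [526.1, -243.1, 27.3]
orientation: [-1.57, -0.001, -1.309]
force: [-2.2, 1.9, 10.0]
width: 0.299
t: 14.05
tool_pos: [526.1, -243.1, 27.3]
orientation: [-1.57, -0.001, -1.309]
force: [-2.7, 1.4, 8.9]
width: 0.295
t 14.05 tcp [ 526.1 -243.1   27.3] rpy [-1.570e+00 -1.000e-03 -1.309e+00] F [-2.7  1.4  8.9] w 0.295 j [-0.57  0.31  1.68  0.    1.15 -0.83]
```

View pics/w10.png

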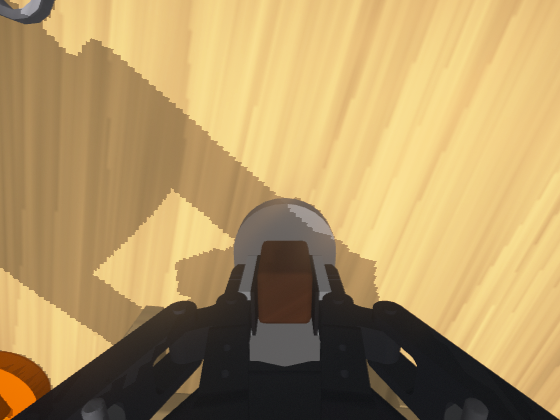

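```bash
python3 -m crank '[[[0,0,0,-10,0,0,0.1],[0,0,0,-20,0,0,0.1],[0,0,0,-20,0,0,0.1],[0,0,0,-20,0,0,0.1],[0,0,0,-20,0,0,0.1]]]';  python3 -m crank '[[[0,0,0,-20,0,0,0.1],[0,0,0,-15,0,0,0.1],[0,0,0,-5,0,0,0.1],[0,0,0,0,0,0,0.1],[0,0,0,0,0,0,0.1]]]';python3 - <<'E'
from h import *
s=st()
f=optics.grab_frame('scene'); crop(f,'s11',160,150,360,300,4)
for th in ["riser_mouth","sander_center","sander_post","sander_nose","sander_handle","sander_tail"]:
    for r in place_of(th,f)[:3]: print(th,round(r["p"],2),np.round(r["position"]),px(f,r["position"]).round())
E
```

```text
t: 14.6
tool_pos: [502.9, -155.9, 27.3]
orientation: [-1.569, -0.002, -1.309]
force: [1.9, -5.1, 7.4]
width: 0.299
t: 15.1
tool_pos: [492.4, -116.5, 27.3]
orientation: [-1.57, 0.0, -1.308]
force: [-1.9, 8.1, 13.6]
width: 0.294
t 15.1 tcp [ 492.4 -116.5   27.3] rpy [-1.57   0.    -1.308] F [-1.9  8.1 13.6] w 0.294 j [-0.39  0.17  1.85  0.    1.12 -0.65]
riser_mouth 0.82 [ 494. -516.   26.] [133. 240.]
riser_mouth 0.72 [ 525. -295.   29.] [231. 225.]
sander_center 0.93 [ 500. -165.   28.] [279. 209.]
sander_center 0.84 [ 310. -427.   31.] [158. 192.]
sander_center 0.53 [ 781. -203.    2.] [310. 293.]
sander_post 0.7 [ 352. -404.   34.] [170. 197.]
sander_post 0.67 [ 487. -116.   34.] [295. 201.]
sander_nose 0.57 [480. -88.  10.] [305. 205.]
sander_nose 0.56 [ 380. -387.   11.] [180. 209.]
sander_handle 0.73 [ 519. -218.   35.] [261. 215.]
sander_handle 0.58 [ 261. -456.   37.] [144. 183.]
sander_tail 0.88 [ 244. -470.    8.] [139. 190.]
sander_tail 0.58 [ 527. -238.   10.] [255. 228.]
```

View pics/s11.png

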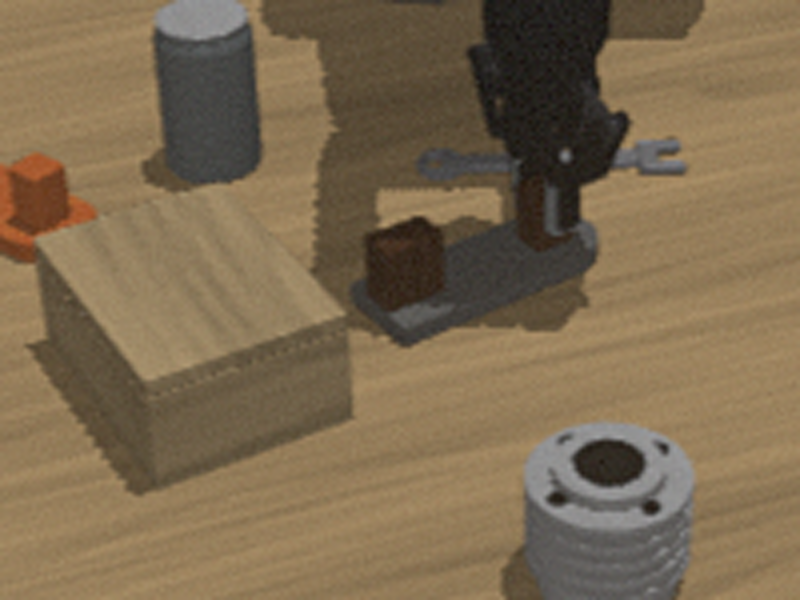

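The block is out of the riser and lying flat, with its tail about 55 mm clear. I let go and rise.

```bash
python3 -m crank '[[[0,0,0,0,0,0,0.6],[0,0,0,0,0,0,1],[0,0,0,0,0,0,1],[0,0,0,0,0,0,1],[0,0,0,0,0,0,1]]]';  python3 -m crank '[[[0,0,0,0,-25,0,1],[0,0,0,0,-40,0,1],[0,0,0,0,-40,0,1],[0,0,0,0,-20,0,1],[0,0,0,0,0,0,1]]]';python3 - <<'E'
from h import *
s=st()
f=optics.grab_frame('wrist'); crop(f,'w12',0,0,560,420,1)
t=optics.grab_frame('top'); crop(t,'t12',240,150,400,280,5)
for q in (f,t):
  for th in ["sander_center","sander_post","sander_nose","sander_handle","sander_tail"]:
    for r in place_of(th,q)[:3]: print(th,round(r["p"],2),np.round(r["position"]),px(q,r["position"]).round())
E
```

```text
t: 15.95
tool_pos: [492.1, -117.3, 26.3]
orientation: [-1.571, 0.0, -1.309]
force: [-0.9, 0.2, -0.1]
width: 1.003
t: 16.45
tool_pos: [493.3, -117.8, 154.4]
orientation: [-1.567, -0.003, -1.309]
force: [0.4, -1.0, -1.3]
width: 0.994
t 16.45 tcp [ 493.3 -117.8  154.4] rpy [-1.567 -0.003 -1.309] F [ 0.4 -1.  -1.3] w 0.994 j [-0.39  0.05  1.71  0.    1.38 -0.65]
sander_center 0.88 [ 504. -160.   28.] [283. 245.]
sander_post 0.78 [ 490. -119.   34.] [280. 207.]
sander_post 0.78 [ 347. -404.   30.] [105. 395.]
sander_nose 0.61 [484. -79.  15.] [285. 161.]
sander_nose 0.59 [662.  44.  46.] [547.  73.]
sander_handle 0.72 [ 523. -216.   35.] [287. 300.]
sander_center 0.77 [ 504. -161.   29.] [270. 243.]
sander_center 0.73 [ 316. -426.   28.] [391. 324.]
sander_post 0.91 [ 347. -407.   36.] [382. 310.]
sander_nose 0.85 [ 384. -388.    8.] [371. 293.]
sander_handle 0.72 [ 260. -462.   34.] [408. 349.]
sander_tail 0.86 [ 524. -238.    4.] [303. 235.]
sander_tail 0.82 [ 247. -473.    7.] [411. 353.]
```

View pics/w12.png

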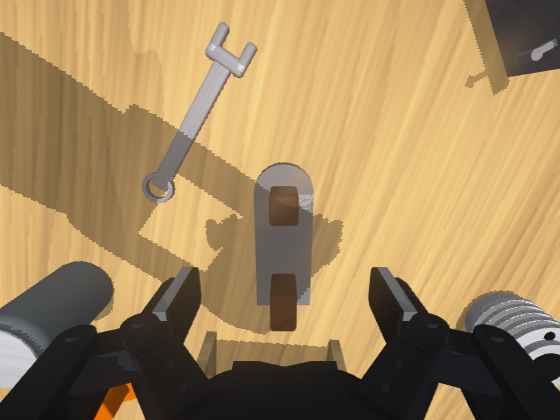

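View pics/t12.png

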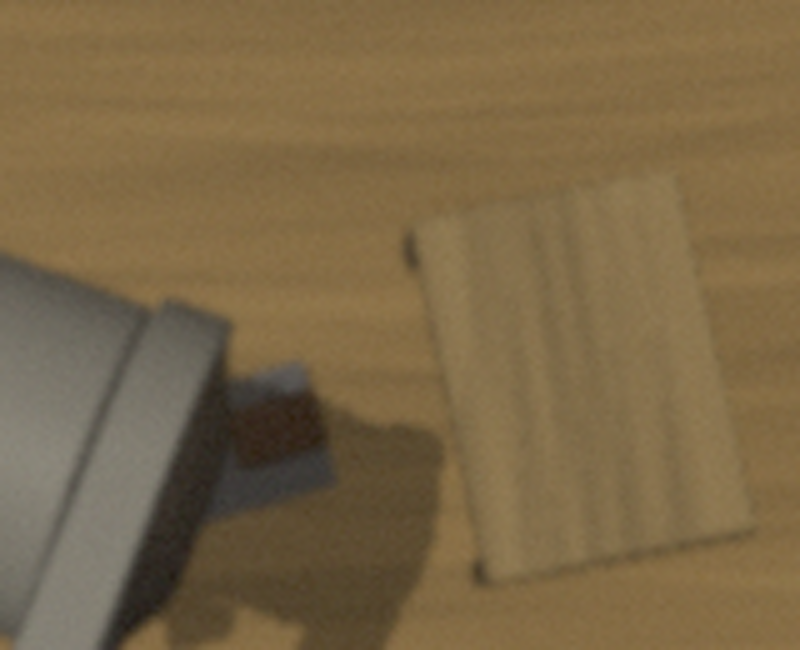

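The block lies flat and free, its axis along the tool's x, with the handle at about (519,-217). I go back 104 mm to the handle.

```bash
python3 -m crank '[[[0,0,0,30,0,0,1],[0,0,0,40,0,0,1],[0,0,0,34,0,0,1],[0,0,0,0,20,0,1],[0,0,0,0,0,0,1]]]';  python3 - <<'E'
from h import *
s=st()
f=optics.grab_frame('wrist'); crop(f,'w13',0,0,560,420,1)
for th in ["sander_center","sander_post","sander_handle"]:
    for r in place_of(th,f)[:2]: print(th,round(r["p"],2),np.round(r["position"]),px(f,r["position"]).round())
to_tool(s,[519.3,-217.5,24],-1.309)
E
```

```text
t: 17.55
tool_pos: [518.1, -217.9, 128.9]
orientation: [-1.573, 0.003, -1.31]
force: [0.4, 0.3, 1.2]
width: 1.002
t 17.55 tcp [ 518.1 -217.9  128.9] rpy [-1.573  0.003 -1.31 ] F [0.4 0.3 1.2] w 1.002 j [-0.54  0.18  1.61  0.    1.35 -0.8 ]
sander_center 0.62 [ 506. -160.   31.] [288. 144.]
sander_center 0.59 [ 313. -430.   26.] [ 42. 351.]
sander_post 0.72 [484. -85.  13.] [287.  40.]
sander_post 0.69 [ 489. -121.   33.] [281.  87.]
sander_handle 0.88 [ 522. -215.   34.] [290. 213.]
shift tool [  0.2 104.9   1.6]
turn [ 0.0026 -0.0011 -0.0029]
```

View pics/w13.png

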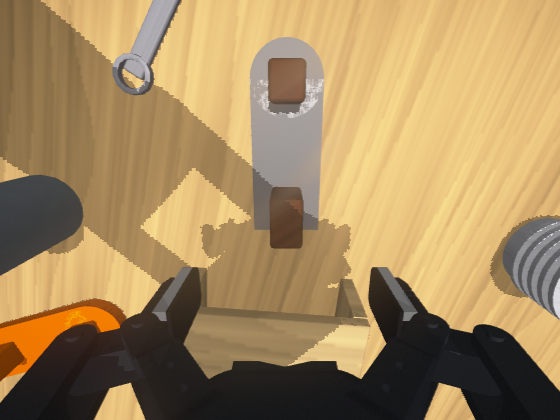

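The handle (287,215) is centred between the pads, so I go down and grip.

```bash
python3 -m crank '[[[0,0,0,0,30,0,1],[0,0,0,0,35,0,1],[0,0,0,0,30,1,1],[0,0,0,0,8,0,1],[0,0,0,0,0,0,1]]]';  python3 -m crank '[[[0,0,0,0,0,0,0.7],[0,0,0,0,0,0,0.4],[0,0,0,0,0,0,0.1],[0,0,0,0,0,0,0.1],[0,0,0,0,0,0,0.1]]]' 40; python3 -m crank '[[[0,0,0,0,0,0,0.1],[0,0,0,0,0,0,0.1]]]'
python3 - <<'E'
from h import *
s=st()
f=optics.grab_frame('wrist'); crop(f,'w14',0,0,560,420,1)
g=optics.grab_frame('scene')
for th in ["sander_post","sander_nose","sander_center","sander_tail"]:
  for q in (f,g):
    for r in place_of(th,q)[:2]: print(th,round(r["p"],2),np.round(r["position"]),px(q,r["position"]).round())
E
```

```text
t: 18.25
tool_pos: [519.9, -217.1, 28.4]
orientation: [-1.571, 0.001, -1.308]
force: [0.6, -0.4, 0.6]
width: 1.0
t: 18.75
tool_pos: [520.3, -217.7, 29.1]
orientation: [-1.57, -0.001, -1.309]
force: [-1.7, 1.1, 8.6]
width: 0.295
t: 18.95
tool_pos: [520.3, -217.7, 29.1]
orientation: [-1.57, -0.001, -1.309]
force: [-1.5, 0.6, 8.0]
width: 0.296
t 18.95 tcp [ 520.3 -217.7   29.1] rpy [-1.570e+00 -1.000e-03 -1.309e+00] F [-1.5  0.6  8. ] w 0.296 j [-0.53  0.28  1.71  0.    1.15 -0.79]
sander_post 0.95 [ 490. -119.   32.] [276.  62.]
sander_post 0.83 [ 488. -117.   34.] [295. 201.]
sander_post 0.63 [ 356. -407.   34.] [169. 198.]
sander_nose 0.61 [ 386. -387.    6.] [ 56. 407.]
sander_nose 0.59 [ 382. -386.   12.] [181. 208.]
sander_nose 0.56 [482. -86.  10.] [306. 206.]
sander_center 0.95 [ 506. -165.   29.] [280. 210.]
sander_center 0.69 [ 310. -430.   30.] [157. 192.]
sander_tail 0.95 [ 522. -239.    8.] [254. 227.]
sander_tail 0.9 [ 244. -470.    8.] [139. 190.]
```

View pics/w14.png

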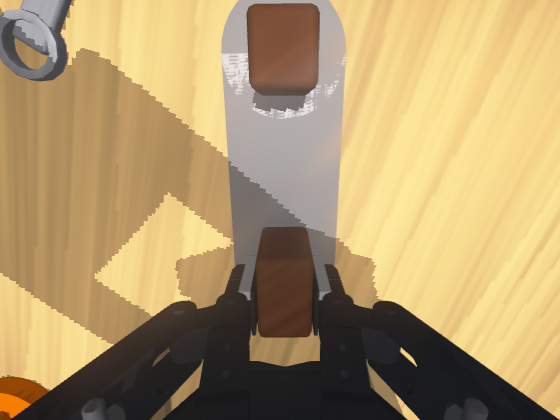

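The handle is gripped (opening 25 mm). I'll turn the block to the cabinet's heading, then check that heading from the wrist.

```bash
python3 -m crank '[[[0,0.06,0,-8,0,0,0.1],[0,0.08,0,-15,0,0,0.1],[0,0.08,0,-20,0,0,0.1],[0,0.07,0,-20,0,0,0.1],[0,0,0,-20,0,0,0.1]]]' 60;  python3 -m crank '[[[0,0,0,-20,0,0,0.1],[0,0,0,-10,0,0,0.1],[0,0,0,0,0,0,0.1]]]'
python3 - <<'E'
from h import *
s=st()
f=optics.grab_frame('wrist'); crop(f,'w15',0,0,560,420,1)
g=optics.grab_frame('scene'); crop(g,'s15',230,110,510,290,2.8)
for th in ["cabinet_mouth","door_hinge","door_edge","sander_post","sander_nose","sander_center","sander_tail"]:
  for q in (f,g):
    for r in place_of(th,q)[:1]: print(th,round(r["p"],2),np.round(r["position"]),px(q,r["position"]).round())
E
```

```text
t: 19.95
tool_pos: [512.6, -135.3, 29.2]
orientation: [-1.569, -0.001, -1.602]
force: [0.6, -5.0, 5.0]
width: 0.29
t: 20.25
tool_pos: [513.6, -104.0, 29.2]
orientation: [-1.569, 0.0, -1.598]
force: [-0.7, 6.6, 8.2]
width: 0.295
t 20.25 tcp [ 513.6 -104.    29.2] rpy [-1.569  0.    -1.598] F [-0.7  6.6  8.2] w 0.295 j [-0.35  0.2   1.81  0.    1.13 -0.32]
cabinet_mouth 0.57 [499. 159.  32.] [394. 183.]
door_hinge 0.9 [567. 144.  39.] [403. 194.]
sander_post 0.61 [513.  -1.  32.] [278.  61.]
sander_post 0.93 [ 349. -406.   35.] [169. 196.]
sander_nose 0.85 [514.  30.  11.] [352. 202.]
sander_center 0.84 [517. -43.  28.] [288. 160.]
sander_center 0.79 [513. -52.  28.] [323. 203.]
sander_tail 0.93 [ 246. -468.    9.] [140. 190.]
```

View pics/w15.png

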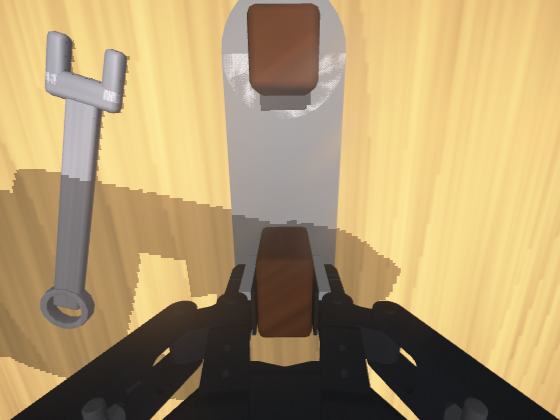

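View pics/s15.png

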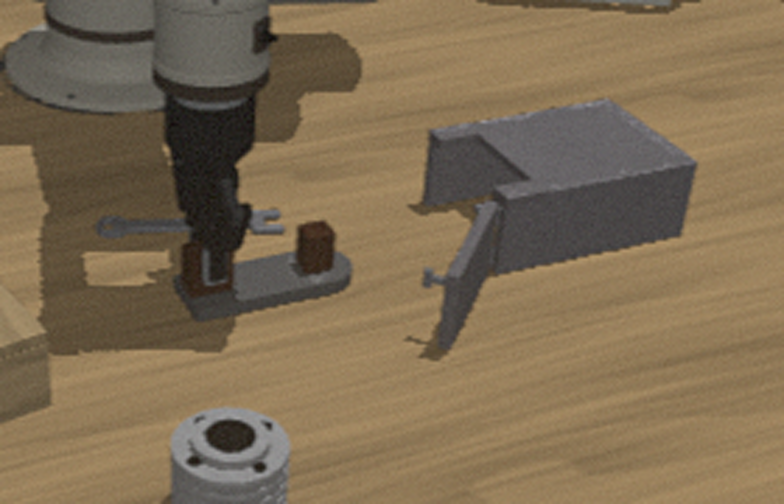

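```bash
python3 -m crank '[[[0,0,0,-10,0,-3,0.1],[0,0,0,-20,0,-5,0.1],[0,0,0,-25,0,-5,0.1],[0,0,0,-25,0,-4,0.1],[0,0,0,-13,0,-2,0.1]]]';  python3 -m crank '[[[0,0,0,0,0,0,0.1]]]'
python3 - <<'E'
from h import *
s=st()
f=optics.grab_frame('wrist'); crop(f,'w16',0,0,560,420,1)
g=optics.grab_frame('top'); crop(g,'t16',20,190,220,340,4)
for th in ["cabinet_mouth","door_hinge","door_edge","sander_post","sander_nose","sander_center"]:
  for q in (f,g):
    for r in place_of(th,q)[:1]: print(th,round(r["p"],2),np.round(r["position"]),px(q,r["position"]).round())
E
```

```text
t: 21.55
tool_pos: [496.8, -10.7, 29.2]
orientation: [-1.569, -0.001, -1.598]
force: [0.5, -5.1, 6.1]
width: 0.299
t: 21.65
tool_pos: [496.8, -10.0, 29.2]
orientation: [-1.569, 0.001, -1.597]
force: [-0.4, 7.1, 9.6]
width: 0.296
t 21.65 tcp [496.8 -10.   29.2] rpy [-1.569e+00  1.000e-03 -1.597e+00] F [-0.4  7.1  9.6] w 0.296 j [-0.18  0.15  1.87  0.    1.12 -0.15]
door_edge 0.85 [665.  49.  41.] [177. 176.]
sander_post 0.97 [497.  92.  36.] [278.  63.]
sander_post 0.82 [ 346. -404.   35.] [380. 310.]
sander_nose 0.74 [ 386. -389.    9.] [371. 292.]
sander_center 0.89 [500.  50.  28.] [287. 162.]
sander_center 0.78 [ 315. -429.   30.] [392. 324.]
```

View pics/w16.png

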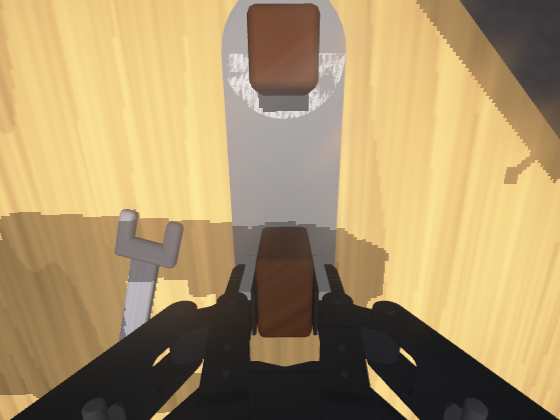

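View pics/t16.png

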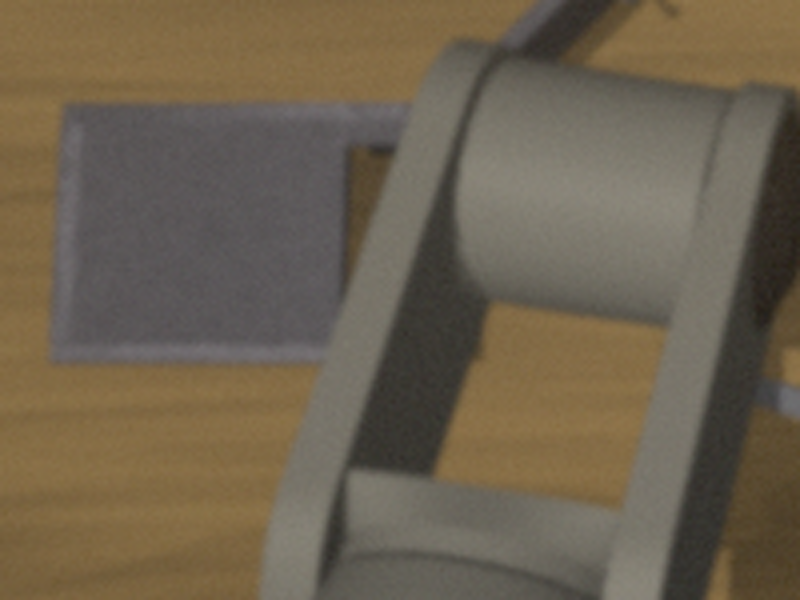

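```bash
python3 -m crank '[[[0,0,0,-10,0,0,0.1],[0,0,0,-18,0,0,0.1],[0,0,0,-18,0,0,0.1],[0,0,0,-18,0,0,0.1],[0,0,0,-16,0,0,0.1]]]';  python3 -m crank '[[[0,0,0,-10,0,0,0.1],[0,0,0,-5,0,0,0.1],[0,0,0,0,0,0,0.1]]]'
python3 - <<'E'
from h import *
s=st()
f=optics.grab_frame('wrist'); crop(f,'w17',0,0,560,420,1)
g=optics.grab_frame('scene'); crop(g,'s17',330,100,530,250,4)
E
```

```text
t: 22.85
tool_pos: [499.4, 68.6, 29.2]
orientation: [-1.569, -0.001, -1.599]
force: [-0.1, -5.3, 6.9]
width: 0.296
t: 23.15
tool_pos: [499.8, 84.1, 29.2]
orientation: [-1.569, 0.001, -1.598]
force: [0.6, 4.8, 8.3]
width: 0.292
t 23.15 tcp [499.8  84.1  29.2] rpy [-1.569e+00  1.000e-03 -1.598e+00] F [0.6 4.8 8.3] w 0.292 j [0.01 0.17 1.85 0.   1.12 0.04]
```

View pics/w17.png

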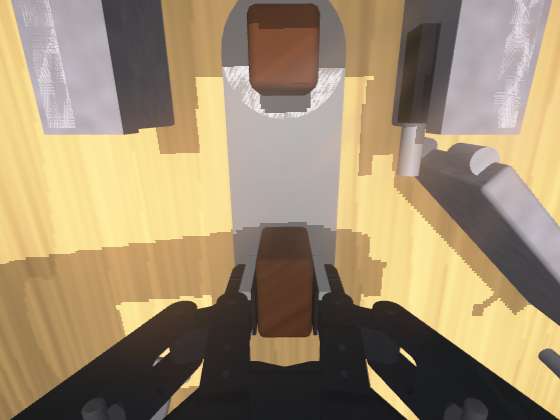

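View pics/s17.png

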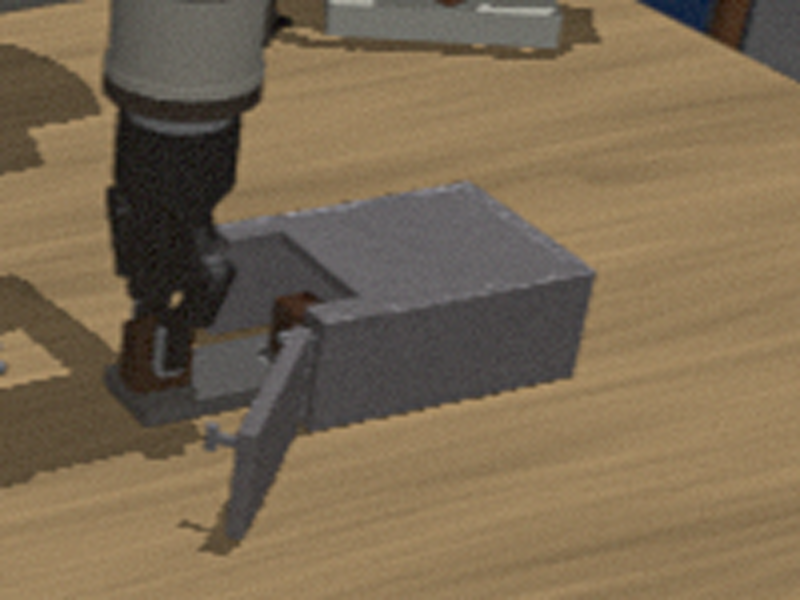

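The block is centred: notch edges at px (124,133) and (436,133), block axis at 284. The door is well clear, and I'll measure the doorway from these corners.

Run:
```python
from h import *
f=optics.grab_frame('wrist')
A,B=ray(f,(124,133),80),ray(f,(436,133),80); C,D=ray(f,(44,133),80),ray(f,(518,133),80)
print(A,B,(A+B)/2,np.linalg.norm(A-B),C,D,(C+D)/2)
print("handle rear top",ray(f,(285,337),58),"front top",ray(f,(285,256),58))
```

```text
[453.26419862 161.46460196  80.        ] [547.55899128 158.7861416   80.        ] [500.41159495 160.12537178  80.        ] 94.33282606072557 [429.12410512 162.15030561  80.        ] [572.38088077 158.08107142  80.        ] [500.75249294 160.11568851  80.        ]
handle rear top [499.35324192  65.35855326  58.        ] front top [500.52637589 107.84456052  58.        ]
```

```bash
python3 -m crank '[[[0,0,0,-8,0,0,0.1],[0,0,0,-15,0,0,0.1],[0,0,0,-15,0,0,0.1],[0,0,0,-15,0,0,0.1],[0,0,0,-8,0,0,0.1]]]';  python3 -m crank '[[[0,0,0,0,0,0,0.1],[0,0,0,0,0,0,0.1]]]'
python3 - <<'E'
from h import *
s=st()
f=optics.grab_frame('wrist'); crop(f,'w18',0,0,560,420,1)
g=optics.grab_frame('scene'); crop(g,'s18',330,100,530,250,4)
E
```

```text
t: 23.8
tool_pos: [501.4, 144.7, 29.1]
orientation: [-1.569, -0.001, -1.598]
force: [0.1, -6.7, 9.5]
width: 0.294
t: 24.0
tool_pos: [501.4, 145.1, 29.1]
orientation: [-1.569, 0.001, -1.598]
force: [0.2, 4.8, 6.5]
width: 0.293
t 24.0 tcp [501.4 145.1  29.1] rpy [-1.569e+00  1.000e-03 -1.598e+00] F [0.2 4.8 6.5] w 0.293 j [0.13 0.2  1.81 0.   1.13 0.16]
```

View pics/w18.png

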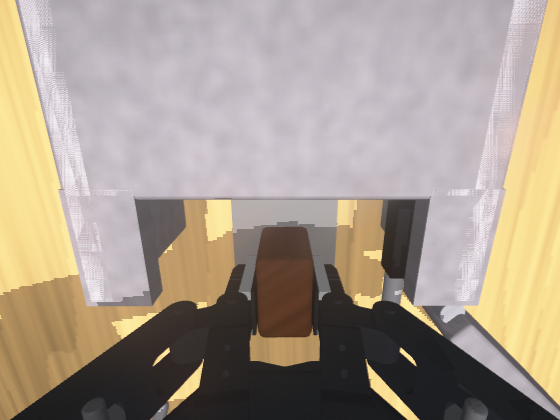

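View pics/s18.png

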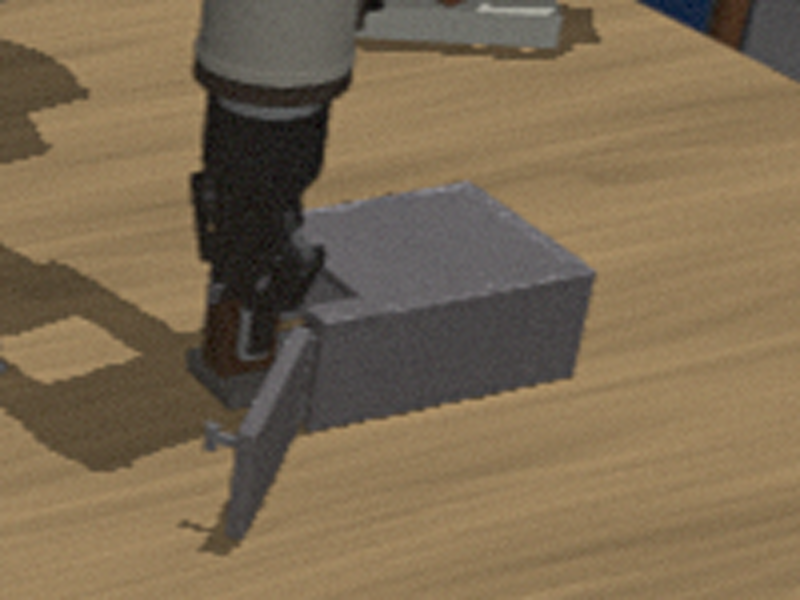

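The grip would bring the knuckles into the notch. I'll release here and push the tail the rest of the way with closed fingers.

```bash
python3 -m crank '[[[0,0,0,0,0,0,0.5],[0,0,0,0,0,0,0.5],[0,0,0,0,0,0,0.5],[0,0,0,0,-30,0,0.5],[0,0,0,0,-38,0,0.5]]]';  python3 -m crank '[[[0,0,0,20,0,0,0.2],[0,0,0,30,0,0,0],[0,0,0,0,0,0,0],[0,0,0,0,0,0,0]]]'
python3 - <<'E'
from h import *
s=st()
f=optics.grab_frame('wrist'); crop(f,'w19',0,0,560,420,1)
print(ray(f,(285,300),14))
E
```

```text
t: 24.6
tool_pos: [499.9, 143.9, 95.7]
orientation: [-1.574, -0.001, -1.599]
force: [0.9, 1.0, 0.8]
width: 0.499
t: 25.0
tool_pos: [499.6, 93.8, 96.3]
orientation: [-1.571, 0.0, -1.6]
force: [0.2, 0.1, -0.1]
width: -0.003
t 25.0 tcp [499.6  93.8  96.3] rpy [-1.571  0.    -1.6  ] F [ 0.2  0.1 -0.1] w -0.003 j [0.03 0.1  1.78 0.   1.27 0.06]
[497.69987701  18.029931    14.        ]
```

View pics/w19.png

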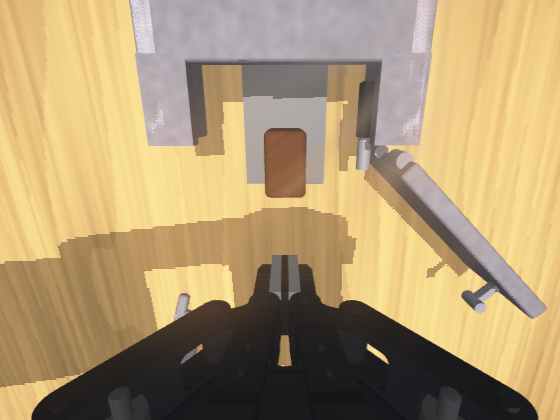

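```bash
python3 - <<'E'
from h import *
f=optics.grab_frame('wrist')
for uv,z in [((247,183.5),14),((323,183.5),14),((264,197),58),((306,197),58),((206,145),80),((371,145),80),((148,145),80),((422,145),80)]: print(np.round(ray(f,uv,z),1))
E
python3 -m crank '[[[0,0,0,5,30,0,0],[0,0,0,5,30,0,0],[0,0,0,0,22,0,0],[0,0,0,0,0,0,0]]]'
python3 - <<'E'
from h import *
s=st()
E
```

```text
[471.1 125.7  14. ]
[530.5 124.   14. ]
[487.4 126.4  58. ]
[514.1 125.6  58. ]
[459.8 161.7  80. ]
[547.2 159.2  80. ]
[429.1 162.6  80. ]
[574.2 158.4  80. ]
t: 25.5
tool_pos: [497.6, 84.7, 11.7]
orientation: [-1.576, -0.0, -1.598]
force: [-0.1, 0.7, 0.6]
width: -0.001
t 25.5 tcp [497.6  84.7  11.7] rpy [-1.576 -0.    -1.598] F [-0.1  0.7  0.6] w -0.001 j [0.02 0.19 1.86 0.   1.09 0.04]
```

```bash
python3 -m crank '[[[0,0,0,-15,0,2,0],[0,0,0,-10,0,0,0],[0,0,0,-10,0,0,0],[0,0,0,-10,0,0,0],[0,0,0,-10,0,0,0]]]'; python3 -m crank '[[[0,0,0,-10,0,0,0],[0,0,0,-5,0,0,0],[0,0,0,0,0,0,0]]]'
python3 - <<'E'
from h import *
s=st()
f=optics.grab_frame('wrist'); crop(f,'w20',0,0,560,420,1)
g=optics.grab_frame('scene'); crop(g,'s20',330,100,530,250,4)
E
```

```text
t: 26.0
tool_pos: [503.0, 140.1, 14.8]
orientation: [-1.57, 0.0, -1.598]
force: [-0.5, -3.6, 1.5]
width: 0.0
t: 26.3
tool_pos: [503.2, 154.9, 14.3]
orientation: [-1.571, 0.0, -1.598]
force: [-0.7, -0.7, 0.1]
width: -0.002
t 26.3 tcp [503.2 154.9  14.3] rpy [-1.571  0.    -1.598] F [-0.7 -0.7  0.1] w -0.002 j [0.15 0.23 1.81 0.   1.1  0.18]
```

View pics/w20.png

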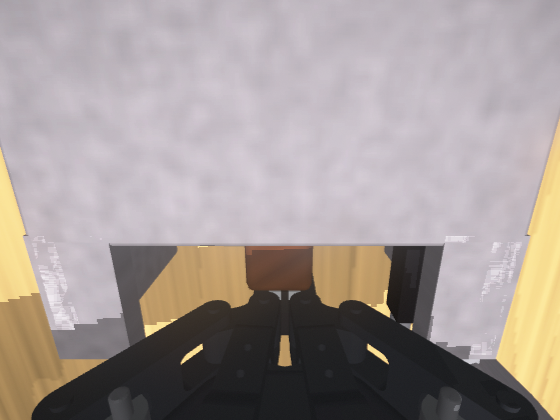

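View pics/s20.png

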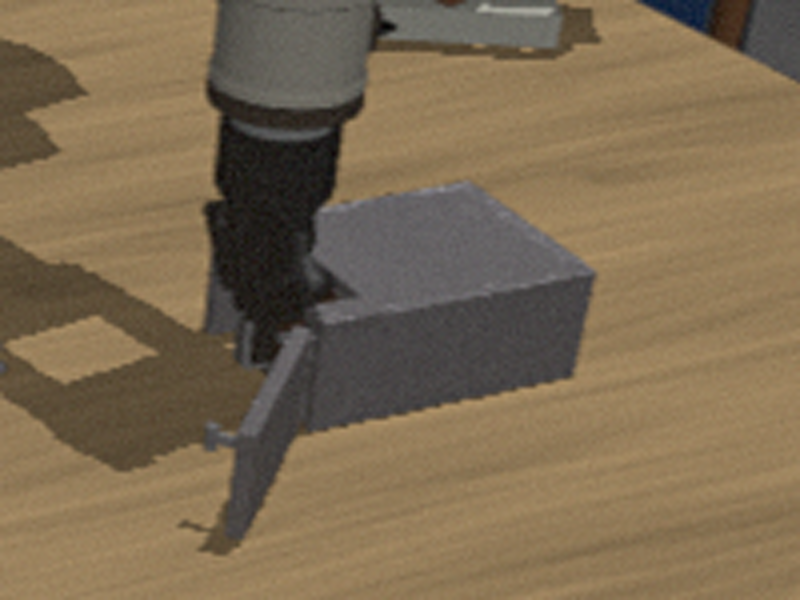

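```bash
python3 -m crank '[[[0,0,0,3,0,0,0],[0,0,0,0,-14,0,0],[0,0,0,-5,0,0,0],[0,0,0,-4,0,0,0],[0,0,0,0,0,0,0]]]'; python3 -m crank '[[[0,0,0,-3,0,0,0],[0,0,0,-2,0,0,0],[0,0,0,0,0,0,0]]]'
```

```text
t: 26.9
tool_pos: [503.5, 160.6, 28.5]
orientation: [-1.57, 0.0, -1.598]
force: [0.3, -0.2, -1.2]
width: 0.0
t: 27.2
tool_pos: [503.5, 165.4, 28.2]
orientation: [-1.571, 0.0, -1.599]
force: [0.6, 0.0, -0.8]
width: 0.001
```

```bash
python3 -m crank '[[[0,0,0,15,0,0,0],[0,0,0,35,0,0,0],[0,0,0,45,-25,0,0],[0,0,0,45,-40,0,0],[0,0,0,0,-40,0,0]]]'; python3 -m crank '[[[0,0,0,0,0,0,0]]]'
python3 - <<'E'
from h import *
s=st()
f=optics.grab_frame('wrist'); crop(f,'w21',0,0,560,420,1)
g=optics.grab_frame('scene'); crop(g,'s21',330,100,530,250,4)
t=optics.grab_frame('top'); crop(t,'t21',20,190,180,310,5)
for th in ["cabinet_mouth","door_edge","sander_post","sander_nose","sander_center","sander_handle","sander_tail"]:
  for n,q in (('w',f),('s',g),('t',t)):
    for r in place_of(th,q)[:2]:
      if r["position"][1]>0: print(th,n,round(r["p"],2),np.round(r["position"]),px(q,r["position"]).round())
E
```

```text
t: 27.7
tool_pos: [498.9, 30.0, 126.0]
orientation: [-1.573, -0.001, -1.602]
force: [1.4, 0.1, 0.2]
width: -0.0
t: 27.8
tool_pos: [501.8, 32.2, 130.7]
orientation: [-1.564, -0.0, -1.601]
force: [-0.1, 0.6, -0.3]
width: -0.001
t 27.8 tcp [501.8  32.2 130.7] rpy [-1.564 -0.    -1.601] F [-0.1  0.6 -0.3] w -0.001 j [-0.09  0.05  1.75  0.    1.33 -0.06]
cabinet_mouth s 0.59 [500. 157.  33.] [394. 183.]
door_edge w 0.57 [662.  45.  45.] [482. 197.]
door_edge s 0.75 [661.  42.  40.] [387. 222.]
door_edge t 0.83 [665.  50.  44.] [176. 176.]
sander_post s 0.63 [566. 143.  40.] [403. 194.]
sander_handle s 0.6 [500. 195.  35.] [406. 180.]
sander_tail w 0.63 [501. 179.  11.] [277.  27.]
sander_tail s 0.52 [500. 176.   8.] [399. 190.]
```

View pics/w21.png

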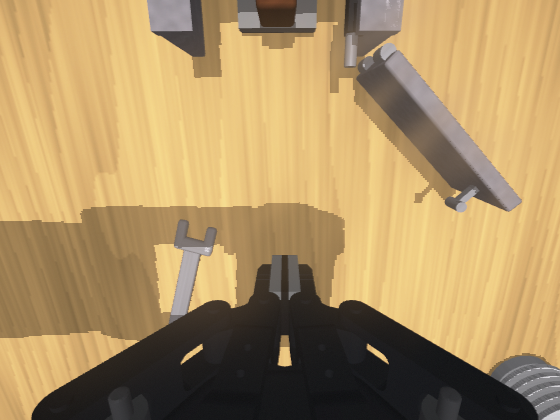

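View pics/s21.png

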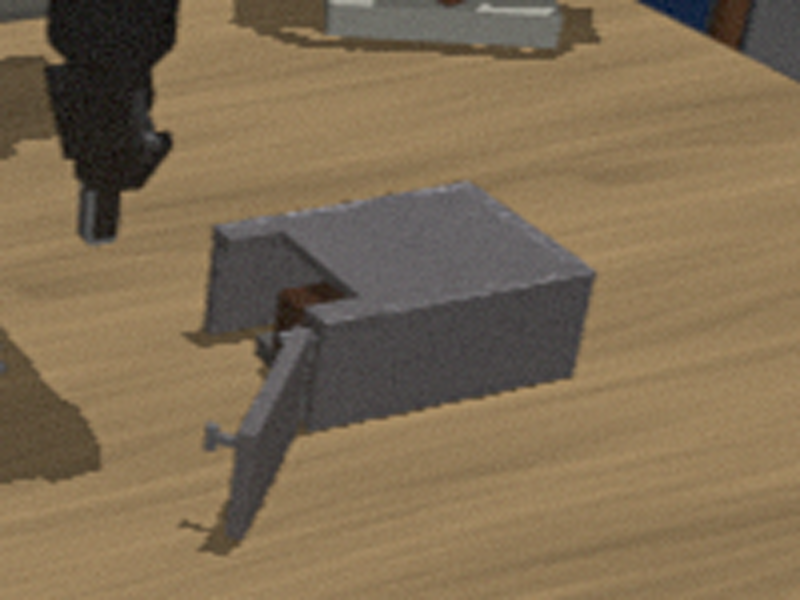

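Run:
```python
from h import *
f=optics.grab_frame('wrist')
for n,uv,z in [("tail top",(240,26),14),("tail top",(315,26),14),("tail bot",(240,33),0),("tail bot",(315,33),0),("wall foot L",(203,56),0),("wall top",(163,30),80),("wall topR",(390,30),80)]: print(n,np.round(ray(f,uv,z),1))
st()
```

```text
tail top [470.4 180.2  14. ]
tail top [527.  178.6  14. ]
tail bot [468.3 178.9   0. ]
tail bot [528.4 177.2   0. ]
wall foot L [436.7 163.3   0. ]
wall top [435.3 162.7  80. ]
wall topR [562.7 159.   80. ]
t 29.05 tcp [500.   34.1 125.9] rpy [-1.571  0.    -1.599] F [-0.5  0.4  0.3] w 0.003 j [-0.09  0.06  1.76  0.    1.33 -0.06]
```

View pics/t21.png

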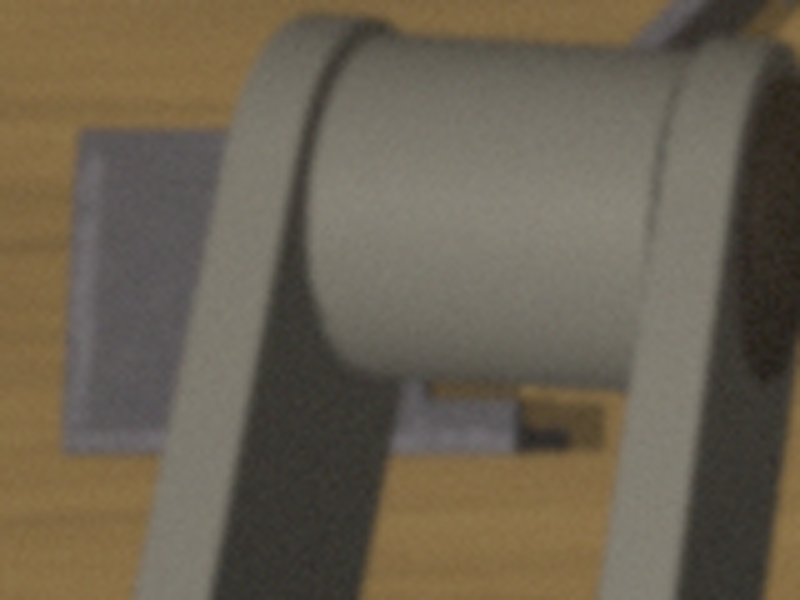

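The tail is about 17 mm inside the doorway, the block flat and centred, the door at about 2.3 rad and the arm clear. One bystander check, then I hand in.

Run:
```python
from h import *
from bench import job_done
g=optics.grab_frame('scene')
for th in ["cylinder","spanner","can"]:
    r=place_of(th,g)[0]; print(th,round(r["p"],2),np.round(r["position"]))
st(); print(job_done())
```

```text
cylinder 0.64 [ 777. -202.    1.]
spanner 0.74 [389. -72.  -1.]
can 0.58 [387. -73.  -2.]
t 29.25 tcp [499.9  34.1 125.9] rpy [-1.571  0.    -1.599] F [-1.2 -0.4 -0.2] w -0.002 j [-0.09  0.06  1.76  0.    1.33 -0.06]
the job is handed in; nothing more can be done
None
```

The job is done and handed in at 29.3 s; no verdict was reported, so the results below are from my own checks.

- **Door:** I pressed it to its stop near the free edge and it popped to about 0.5 rad. I then swung it from behind to about 2.3 rad. The press reached about 30 N at the stop, above the 4 to 8 N the catch needs but under the 40 N limit.
- **Block:** I drew it out by the front post, set it down about 55 mm clear of the riser and let go. I took it again by the rear handle and slid it nose first into the cabinet. To keep the gripper's knuckles out of the roof notch, I let go of the handle early. I pushed the last 50 mm or so against the tail with closed fingers.

**Last checks:**
- The tail is about 17 mm inside the doorway, with the block flat and centred.
- The door stands at about 2.3 rad and the arm is clear of everything.
- The cylinder and spanner read where they started, within measurement error.
- The network's last reading for the can, (387,-73), landed on the spanner, so it does not confirm the can's position. The arm did not go near the can and earlier pictures showed it in place.

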